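# Hang the parts pail on the sprung twin hooks

### The job

Clear the parts pail off the granite: swing its folded-down wire bail up until it stands upright while the pail stays standing on the table, then carry the pail by the bail to the stand and hang the bail in the troughs of both hooks. The hooks' height changes from day to day and their springs are delicate, so lower it gently by feel until the hooks carry the weight before you let go, never press hard on them or press the pail into the granite, keep the pail from tipping, and leave the other things where they are.

Things in the scene. Friction and masses are not known exactly. Their poses are not given: they have to be found in the camera images.
- pail: Small round aluminium pail holding steel parts, 0.4 to 0.7 kg, loose: 80 mm tall, 80 mm across at the rim, 76 mm at the foot. Origin: centre of its underside; z up. Its wire bail turns on two ears on the pail's y axis, 75 mm above the underside; the ear pins reach 58 mm from the middle.
- bail_grip (a point): Middle of the bail's top bar, 90 mm from the ears' axis, in a wooden sleeve (12 mm thick, 36 mm long, along the pail's y, spins freely). The 5 mm wire is bare beside the sleeve, straight to 50 mm from the middle; legs at 60 mm. Folded, it lies out on the pail's -x side, about level with the ears, 44 mm free between sleeve and pail wall.
- bail (a joint): Angle of the wire bail in rad: 0 = upright over the pail, positive = folded towards the pail's -x side (1.57 = level). It turns on light friction (0.03 N m) and stays where it is left.
- stand: Twin-hook stand, fixed to the table; steel base plate 150 x 150 x 12 mm. Origin: on the table right below the middle between the two hook troughs; x points from the troughs to the column, y along the pair of hooks, z up. The hooks are 8 mm steel bars at y = +34 and -34 mm, running from the column towards -x; a bar laid along y rests in both.
- stand_column (a point): Top of the stand's 20 mm column, at x = +100 mm in the stand's frame, 267 mm above the table. A black clamp on it carries both hooks. Its height is set anew each time and is not measured: a 5 mm wire lying unloaded in the troughs has its centre 204 to 236 mm above the table.
- stand_foot (a point): Point on top of the base plate, 12 mm up, right below the troughs. Each hook has an up-open trough at x = 0 (26 mm wide at the top, 8 mm at its floor), tip at x = -14 mm. Above the seated wire's centre the tips rise 16 mm and the bars behind 14 mm; below it the hooks reach 11 mm. They are sprung: yield from 2 N, sink 1 mm per 1.2 N more, stop hard after 6 mm.
- hub: Bystander: flanged brass hub, 72 mm across, 75 mm tall. Origin: centre of its underside.
- refball: Bystander: white reference ball on a stem with a round foot, 105 mm tall. Origin: centre of its underside.
- post: Bystander: slim pointed steel post, 24 mm across, 75 mm tall. Origin: centre of its underside.
- vblock: Bystander: dark steel V-block 50 x 60 x 40 mm. Origin: centre of its underside.
- pinbox: Bystander: shallow wooden box of pin gauges 130 x 200 x 28 mm. Origin: centre of its underside.
- driver: Bystander: screwdriver with a green handle, lying. Origin: near the middle of its length.
- driver2: Bystander: screwdriver with a red handle, lying. Origin: near the middle of its length.

How it is judged:
On the way, in this order (a step that is already met when the one before it is completed fails the run):
1. The bail stands upright (within 0.3 rad) while the pail still stands on the table (value of joint bail between -0.3 and 0.3 rad and height (world z) of pail below 0.006 m and angle between pail's own z axis and vertical below 0.12 rad), for 0.2 s.
2. The hooks carry at least 2 N of the pail, off the table, while the gripper still holds the bail (contact force between pail and stand above 2 N and height (world z) of pail above 0.02 m and x of bail_grip in the frame of stand between -0.01 and 0.01 m and y of bail_grip in the frame of stand between -0.02 and 0.02 m and contact force between the fingers and pail above 0.5 N), for 0.2 s.
At the end, for the whole second after the job is handed in: The pail hangs released and at rest in both troughs: bail middle within 10 mm of the trough line and 20 mm of mid-hooks, bar along stand y within 0.2 rad, pail over 20 mm off the table, tilt under 0.35 rad, under 50 mm/s, over 2 N on the stand (contact force between pail and stand above 2 N and height (world z) of pail above 0.02 m and x of bail_grip in the frame of stand between -0.01 and 0.01 m and y of bail_grip in the frame of stand between -0.02 and 0.02 m and angle between pail's own z axis and vertical below 0.35 rad and linear speed of pail below 0.05 m/s and angle between the y axis of bail_grip and the y axis of stand, either way round below 0.2 rad); the robot touches nothing.
It fails at once if The pail or its bail presses on the hooks or the stand with more than 20 N (contact force between pail and stand above 20 N).
It fails at once if The pail is pressed into the granite with more than 25 N (contact force between pail and table above 25 N).
It fails at once if The pail tips by more than 0.5 rad (angle between pail's own z axis and vertical above 0.5 rad).
It fails at once if A bystander is moved by more than 25 mm (distance of any of hub, refball, post, vblock, pinbox, driver, driver2 from where it was at the start of the episode above 0.025 m).
It also fails if it takes over 64 s, if anything falls off the work surface, if the arm or the gripper's body presses on something with over 40 N, if the wrist force passes 120 N, or if a joint passes its speed limit or range.

### The arm

A 6-joint arm with a two-finger parallel gripper is mounted at the origin on the work surface. World frame = base frame: x ahead of the robot, y to its left, z up, the work surface at z = 0. Lengths are in m, angles in rad, forces in N, time in s.
With the tool pointing down it reaches from about 0.35 to 0.975 m from the base axis. Payload 4.9 kg.
Tool frame: the origin (TCP) lies on the front face of the gripper's body, between the roots of the fingers; the fingertips stand ctrl.tip_extent ahead of it and the grasp point (between the pads) lies 54 mm ahead of it (ctrl.tip_extent is the distance from the TCP to the fingertips, in m); z points along the fingers, y is the line along which they close (so a half turn about z gives the same grasp; the last joint's range is limited). The gripper opens to 85 mm and grips with 20 to 120 N. Pads are 22 mm wide; open, the fingers measure 114 mm over their backs; the gripper's body (76 mm by 85 mm) begins 54 mm behind the grasp point. The pads swing forward as they close: fully open they stand 13 mm farther back than shut.
Start: joints at [1.115, 0.053, 1.613, -0, 1.476, -0.119], TCP at [0.207, 0.59, 0.304] pointing down, gripper open.
Joint ranges: [-3.01, 3.01], [-1.01, 2.22], [0.06, 2.58], [-1.02, 4.17], [0.09, 2.62], [-3.14, 3.14]. Speed limits (rad/s): [2.57, 2.57, 3.14, 3.14, 3.14, 3.14].

### API

Orientations are given as a rotation vector (axis times angle).
In Python, from station import ctrl gives the robot as it stands.
- The arm moves only by the tool apply_moves, never from a script. Its argument "rows" is one flat list of numbers, 6 for each row, row after row: the shift along the tool's x, y, z normalised to -1 to 1, where 1 is 0.6 m, then the turn, a rotation vector about the tool's x, y, z normalised to -1 to 1, where 1 is 90 degrees. A call has 1 to 20 rows; each row is the pose to reach, as a shift and turn from the pose commanded when the call began, along the tool's axes at that moment; what a row does not reach only later rows make up. A row lasts 1/10 s, in which the tool goes at most 50 mm and 8.59 degrees, less where a joint would pass 70% of its speed; a pose out of reach is approached as far as the arm can. A call with a number of a shift or a turn outside -1 to 1 is refused whole. A call with a gripper value outside its range is refused whole. "grip" is the opening, from 0 (shut) to 1 (fully open), set as the call begins (left out, the last holds). The fingers move at their own pace and stop on an object; "grip_force" is the grip in N (left out, the last holds). Time passes only in rows, so rows that repeat a pose let the fingers close. It gives the time, the measured TCP pose, the force, the opening and the grip force at its end, in the units of the state.
- ctrl.get_obs(): the state, without advancing time (a new reading comes with each control period).
- ctrl.get_image(name): name is "scene" or "top" or "wrist"; returns (picture, depth): 480x640x3 uint8, blue, green, red; 480x640 float32, m along the optical axis (not along the pixel's ray), 0 where there is no reading.
- ctrl.camera_model(name): a dict with "mtx" (3x3 intrinsics, pixels), "R" (3x3) and "t" (3): a world point X has camera coordinates R X + t; the wrist camera has in their place "tool_from_camera" (4x4, takes a point from camera to tool coordinates, whose origin is the TCP and whose axes are the flange's). Camera axes: x right, y down, z forward; pixel columns grow to the right and rows downward; lengths in m; the calibration is good to about 2 mm. A picture is of the moment at which its call begins: read the wrist's pose just before it. camera_model takes no time and is no camera call.
- ctrl.finish_job(): hands the job in; it is judged then, once.
The state is a dict: "t": time; "q": joint angles; "dq": joint speeds; "effort": joint torques, N m; "tool_pos": TCP position; "tool_rot": TCP orientation; "contact_force": force on the tool from outside, world axes, zero at the start; "wrist_torque": the same for the moment, N m; "opening": finger opening in m; "grip_force": force on a finger pad.
Only numpy, scipy, OpenCV 4.12 (cv2) and the standard library are available. Lean on these libraries where they do the work, as an engineer would, in place of code of your own. Each camera call takes 0.05 s, during which the arm holds its last target. There are 200 camera calls.

## Working session

There is one attempt and no reset: what is moved stays moved. The work goes in short steps, Python scripts to look and compute and a tool call to move; the robot and the scene stay as the last step left them, time stands still between calls to the robot, and variables do not carry over. Pictures are saved under pics/ and viewed, at most 12 in all, crops included, and the job is handed in when it is done.

Besides the shell and the picture viewer there is one more tool, called after "Emit:" as a command line: name --argument value ..., lists and objects as JSON in quotes. apply_moves: Moves the arm, as the interface text tells. Its arguments: {"type":"object","properties":{"rows":{"type":"array","items":{"type":"number"}},"grip":{"type":"number"},"grip_force":{"type":"number"}},"required":["rows"]}

```bash
ls; mkdir -p pics
python3 - <<'E'
from station import ctrl
import cv2,numpy as np
o=ctrl.get_obs();print(o['tool_pos'],o['tool_rot'],ctrl.tip_extent)
for n in['scene','top']:
    im,d=ctrl.get_image(n);cv2.imwrite(f'pics/{n}0.png',im);np.save(f'pics/{n}0.npy',d)
    m=ctrl.camera_model(n);print(n,m['mtx'].tolist(),(-m['R'].T@m['t']).round(3),m['R'].round(3).tolist())
print(ctrl.camera_model('wrist'))
E
```

```text
pics
[0.20632998 0.58947368 0.30266881] [-5.26429096e-01 -3.09659777e+00  3.04484836e-03] 0.0726
scene [[481.2671776143611, 0.0, 324.05381911773713], [0.0, 481.2671776143611, 233.24188843676117], [0.0, 0.0, 1.0]] [0.962 0.772 0.799] [[-0.849, 0.528, 0.016], [0.292, 0.495, -0.818], [-0.439, -0.69, -0.575]]
top [[537.3792881399847, 0.0, 310.00003904469366], [0.0, 537.3792881399847, 246.61904136225033], [0.0, 0.0, 1.0]] [0.293 0.034 1.286] [[0.009, -1.0, 0.007], [-0.98, -0.01, -0.197], [0.197, -0.005, -0.98]]
{'mtx': array([[365.07021089,   0.        , 320.9166523 ],
       [  0.        , 365.07021089, 236.89362773],
       [  0.        ,   0.        ,   1.        ]]), 'tool_from_camera': array([[ 7.41686573e-04, -9.54437562e-01, -2.98409767e-01,
         7.58405981e-02],
       [ 9.99999692e-01,  7.84233449e-04, -2.28394560e-05,
        -1.29600352e-05],
       [ 2.55821756e-04, -2.98409659e-01,  9.54437850e-01,
        -7.03539716e-02],
       [ 0.00000000e+00,  0.00000000e+00,  0.00000000e+00,
         1.00000000e+00]])}
```

View pics/scene0.png

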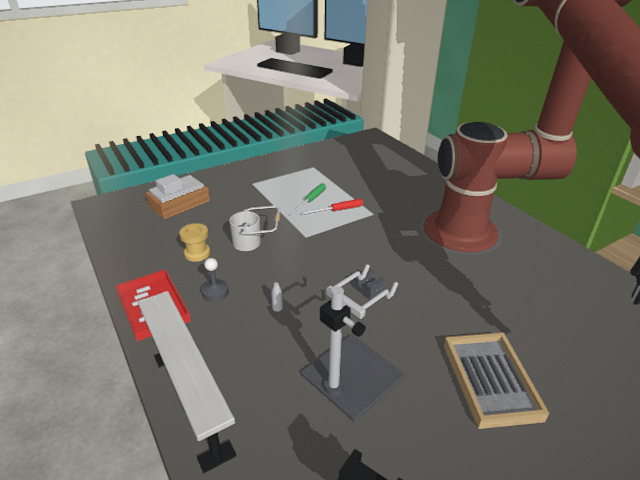

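View pics/top0.png

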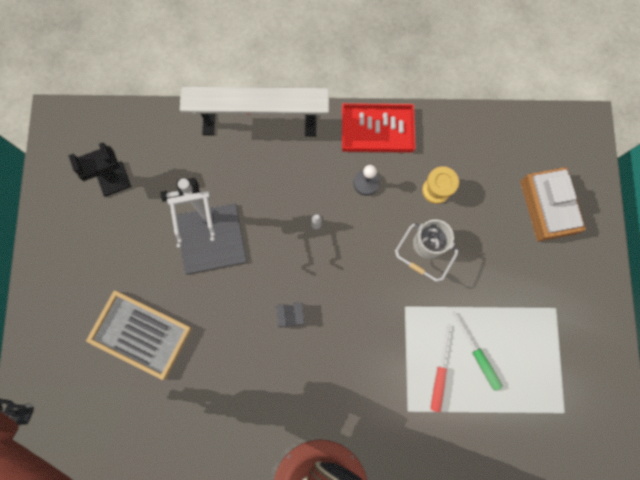

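```bash
cat > h.py <<'E'
from station import ctrl
import cv2,numpy as np
from scipy.spatial.transform import Rotation as Ro
def cam(n,o=None):
    m=ctrl.camera_model(n)
    if n=='wrist':
        T=m['tool_from_camera'];Rt=Ro.from_rotvec(o['tool_rot']).as_matrix()
        R=Rt@T[:3,:3];c=Rt@T[:3,3]+o['tool_pos'];return m['mtx'],R.T,c
    return m['mtx'],m['R'],-m['R'].T@m['t']
def onz(C,uv,z):
    K,R,c=C;uv=np.atleast_2d(uv).astype(float)
    d=np.c_[uv,np.ones(len(uv))]@np.linalg.inv(K).T@R
    return c+d*((z-c[2])/d[:,2])[:,None]
def dep(C,d,uv):
    K,R,c=C;uv=np.atleast_2d(uv);D=d[uv[:,1].astype(int),uv[:,0].astype(int)]
    return c+(np.c_[uv,np.ones(len(uv))]@np.linalg.inv(K).T@R)*D[:,None]
def px(C,X):
    K,R,c=C;p=(np.atleast_2d(X)-c)@R.T@K.T;return p[:,:2]/p[:,2:]
E
python3 - <<'E'
from h import *
im=cv2.imread('pics/top0.png');d=np.load('pics/top0.npy');C=cam('top')
np.set_printoptions(precision=4,suppress=True)
h=cv2.cvtColor(im,cv2.COLOR_BGR2HSV)
roi=np.zeros(im.shape[:2],np.uint8);roi[255:280,400:432]=1
m=((h[...,0]>8)&(h[...,0]<28)&(h[...,1]>110)&(roi>0))
v,u=np.nonzero(m);uv=np.c_[u,v];print('sleeve',len(u),uv.mean(0),onz(C,uv.mean(0),.079))
P=dep(C,d,uv);print(np.median(P,0)); w=np.linalg.svd(P[:,:2]-P[:,:2].mean(0))[2][0];print('axis',w)
g=np.mgrid[205:275,400:465].reshape(2,-1).T[:,::-1];P=dep(C,d,g)
s=(P[:,2]>.074)&(P[:,2]<.086);Q=P[s];
# pail rim: ransac-ish
print('n',s.sum());
(c,r)=cv2.minEnclosingCircle((Q[:,:2]*1000).astype(np.float32));print('all',c,r)
col=dep(C,d,np.mgrid[178:194,176:194].reshape(2,-1).T[:,::-1]);t=col[(col[:,2]>.255)];print('col',len(t),np.median(t,0),t[:,2].max(),onz(C,[184,186],.267))
g=np.mgrid[180:252,165:220].reshape(2,-1).T[:,::-1];P=dep(C,d,g);s=(P[:,2]>.19)
for a,b in zip(g[s],P[s]):
    if a[1]%6==0: print(a,b)
k=np.hstack([cv2.resize(im[200:280,390:470],(400,400),interpolation=2),cv2.resize(im[175:255,160:240],(400,400),interpolation=2)]);cv2.imwrite('pics/crop1.png',k)
E
```

```text
sleeve 0 [nan nan] [[nan nan nan]]
[nan nan nan]
axis [1. 0.]
n 340
all (538.3062133789062, -242.87257385253906) 71.94886016845703
col 102 [0.6211 0.2794 0.2667] 1.2860711001824245 [[0.6173 0.2791 0.267 ]]
[172 180] [0.2925 0.0338 1.2861]
[178 180] [0.6411 0.3004 0.2322]
[179 180] [0.6411 0.2983 0.2323]
[180 180] [0.6297 0.2877 0.2669]
[181 180] [0.6299 0.2859 0.2662]
[182 180] [0.6286 0.2829 0.2703]
[183 180] [0.6299 0.2819 0.2663]
[184 180] [0.6305 0.2803 0.2646]
[185 180] [0.6295 0.2776 0.2678]
[186 180] [0.6298 0.2758 0.267 ]
[187 180] [0.629  0.2733 0.2694]
[188 180] [0.6405 0.2794 0.2346]
[189 180] [0.6417 0.2782 0.2312]
[190 180] [0.6416 0.276  0.2316]
[191 180] [0.6414 0.2739 0.2321]
[192 180] [0.6405 0.2712 0.235 ]
[193 180] [0.6421 0.2702 0.2301]
[194 180] [0.6414 0.2676 0.2325]
[195 180] [0.6429 0.2666 0.228 ]
[196 180] [0.6429 0.2645 0.228 ]
[178 186] [0.6291 0.3003 0.2296]
[179 186] [0.6278 0.2973 0.2337]
[180 186] [0.6165 0.2864 0.2692]
[181 186] [0.6159 0.284  0.2711]
[182 186] [0.6178 0.2834 0.2652]
[183 186] [0.6169 0.2807 0.2682]
[184 186] [0.6178 0.2794 0.2655]
[18
[... 4911 characters left out ...]
8]
[177 234] [0.5265 0.2945 0.238 ]
[178 234] [0.5272 0.2932 0.2351]
[179 234] [0.528  0.2921 0.2313]
[212 234] [0.5311 0.2279 0.2205]
[213 234] [0.5308 0.2256 0.2222]
[214 234] [0.5317 0.2243 0.2181]
[215 234] [0.5315 0.2221 0.2192]
[178 240] [0.519  0.2973 0.2156]
[179 240] [0.5179 0.294  0.221 ]
[180 240] [0.5172 0.2912 0.2242]
[181 240] [0.5177 0.2896 0.2223]
[212 240] [0.5155 0.2246 0.2357]
[213 240] [0.5148 0.2221 0.2387]
[178 246] [0.5015 0.2904 0.2407]
[179 246] [0.5021 0.2891 0.2378]
[180 246] [0.5021 0.2871 0.2381]<stdin>:7: RuntimeWarning: Mean of empty slice.
  ret = um.true_divide(
  return _methods._mean(a, axis=axis, dtype=dtype,
<stdin>:8: RuntimeWarning: Mean of empty slice.
```

View pics/crop1.png

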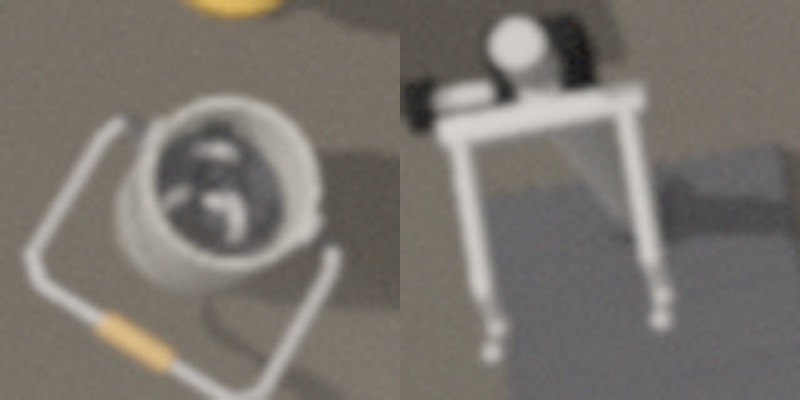

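```bash
cat >> h.py <<'E'
np.set_printoptions(precision=4,suppress=True)
def rel(pos,yaw_y,o=None):
    """normalised row for TCP at pos, pointing down, tool y at world angle yaw_y (deg)"""
    o=o or ctrl.get_obs();R0=Ro.from_rotvec(o['tool_rot'])
    a=np.radians(yaw_y);y=np.array([np.cos(a),np.sin(a),0]);z=np.array([0,0,-1.]);x=np.cross(y,z)
    R1=Ro.from_matrix(np.c_[x,y,z])
    return np.r_[R0.inv().apply(np.array(pos)-o['tool_pos'])/.6,(R0.inv()*R1).as_rotvec()/(np.pi/2)]
E
python3 - <<'E'
from h import *
im=cv2.imread('pics/top0.png');d=np.load('pics/top0.npy');C=cam('top')
h=cv2.cvtColor(im,cv2.COLOR_BGR2HSV)
print(h[268,417],h[268,416],h[210,400])
roi=np.zeros(im.shape[:2],bool);roi[258:278,404:430]=1
m=(h[...,0]<28)&(h[...,1]>75)&(h[...,2]>150)&roi
v,u=np.nonzero(m);uv=np.c_[u,v];S=onz(C,uv.mean(0),.079)[0];print('sleeve',len(u),uv.mean(0),S,np.median(dep(C,d,uv)[:,2]))
E1,E2=onz(C,[[417.3,225],[455.5,248]],.075);print('ears',E1,E2,np.hypot(*(E1-E2)[:2]))
p=(E1+E2)/2;print('pail',p,onz(C,[436.6,237],.08)); v=p-S;print('dist',np.hypot(*v[:2]),'pailx deg',np.degrees(np.arctan2(v[1],v[0])),'from ears',np.degrees(np.arctan2(*(E1-E2)[[1,0]]))-90)
# hooks
for r in [(168,184),(200,216)]:
    g=np.mgrid[204:231,r[0]:r[1]].reshape(2,-1).T[:,::-1];P=dep(C,d,g);P=P[(P[:,2]>.225)&(P[:,2]<.245)]
    k=np.polyfit(P[:,0],P[:,1],1);print('bar',len(P),k,np.degrees(np.arctan(k[0])),np.polyval(k,.52),np.median(P[:,2]))
im2=cv2.imread('pics/scene0.png')
q=px(C,[0.46,-.2,.08]);print(q)
print(rel([.47,.2,.33],20),rel([.46,-.19,.30],-31))
E
```

```text
[ 19  97 215] [ 19  96 217] [ 18  39 118]
sleeve 91 [416.5495 267.9341] [ 0.4886 -0.2149  0.079 ] 0.08952217213860836
ears [ 0.5901 -0.2205  0.075 ] [ 0.5366 -0.3069  0.075 ] 0.10163153676424622
pail [ 0.5633 -0.2637  0.075 ] [[ 0.5609 -0.263   0.08  ]]
dist 0.08928907345134147 pailx deg -33.13279580351798 from ears -31.784143452845278
bar 113 [0.2337 0.1704] 13.15410283790376 0.29194475059669667 0.23673910536341758
bar 110 [0.214 0.112] 12.077547741501398 0.22330270591450563 0.23605813489276983
[[410.4526 280.2672]]
[-0.6292 -0.4676 -0.0446 -0.0011  0.0004  0.5634] [-0.8283 -1.0865  0.0064 -0.0009  0.0009  1.13  ]
```

Emit:
apply_moves --rows '[-0.629,-0.468,-0.045,0,0,0.563,-0.629,-0.468,-0.045,0,0,0.563,-0.629,-0.468,-0.045,0,0,0.563,-0.629,-0.468,-0.045,0,0,0.563,-0.629,-0.468,-0.045,0,0,0.563,-0.629,-0.468,-0.045,0,0,0.563,-0.629,-0.468,-0.045,0,0,0.563,-0.629,-0.468,-0.045,0,0,0.563,-0.629,-0.468,-0.045,0,0,0.563,-0.629,-0.468,-0.045,0,0,0.563,-0.629,-0.468,-0.045,0,0,0.563]'

```text
t: 1.2
tool_pos: [0.4711, 0.1978, 0.3306]
tool_rot: [1.807, 2.57, -0.001]
contact_force: [-0.7, 0.8, -0.2]
opening: 0.085
grip_force: 0.0
```

Run:
```python
from h import *
o=ctrl.get_obs();print(o['t'],o['tool_pos'],o['q'],o['contact_force'])
im,d=ctrl.get_image('wrist');cv2.imwrite('pics/w1.png',im);np.save('pics/w1.npy',d)
print(rel([.488,-.215,.25],-32.5))
C=cam('wrist',o);print(px(C,[[.52,.257,.236],[.62,.279,.267]]))
```

```text
1.2 [0.4711 0.1978 0.3306] [ 0.2521 -0.2391  1.8412 -0.0004  1.5399 -0.0929] [-0.6836  0.8244 -0.2312]
[-0.6594 -0.2067  0.1339 -0.0007 -0.      0.5819]
[[463.6681 206.3712]
 [749.0002 256.764 ]]
```

Emit:
apply_moves --rows '[-0.659,-0.207,0.134,0,0,0.582,-0.659,-0.207,0.134,0,0,0.582,-0.659,-0.207,0.134,0,0,0.582,-0.659,-0.207,0.134,0,0,0.582,-0.659,-0.207,0.134,0,0,0.582,-0.659,-0.207,0.134,0,0,0.582,-0.659,-0.207,0.134,0,0,0.582,-0.659,-0.207,0.134,0,0,0.582,-0.659,-0.207,0.134,0,0,0.582,-0.659,-0.207,0.134,0,0,0.582]' --grip 0.5

```text
t: 2.25
tool_pos: [0.4884, -0.2147, 0.2491]
tool_rot: [-2.752, -1.511, 0.002]
contact_force: [0.3, 0.9, 0.3]
opening: 0.0429
grip_force: 0.0
```

Run:
```python
from h import *
o=ctrl.get_obs();print(o['t'],o['tool_pos'],o['opening'])
im,d=ctrl.get_image('wrist');cv2.imwrite('pics/w2.png',im);np.save('pics/w2.npy',d);np.save('pics/w2o.npy',np.r_[o['tool_pos'],o['tool_rot']])
k=np.hstack([cv2.resize(im,(400,300)),cv2.resize(cv2.imread('pics/w1.png'),(400,300))]);cv2.imwrite('pics/w12.png',k)
C=cam('wrist',o);h=cv2.cvtColor(im,cv2.COLOR_BGR2HSV)
print(px(C,[.488,-.215,.08]))
m=((h[...,0]>10)&(h[...,0]<25)&(h[...,1]>75)&(h[...,2]>120)).astype(np.uint8)
n,l,s,c=cv2.connectedComponentsWithStats(m)
for i in range(1,n):
    if s[i,4]>150:
        v,u=np.nonzero(l==i);P=dep(C,d,np.c_[u,v]);print(s[i],c[i],np.median(P,0),onz(C,c[i],.08))
```

```text
2.25 [ 0.4884 -0.2147  0.2491] 0.04285299614128773
[[320.5703 239.519 ]]
[ 537  101  103  110 7139] [598.4284 149.5763] [ 0.6837 -0.265   0.0701] [[ 0.6702 -0.2592  0.08  ]]
[313 214  18  53 870] [321.4805 239.4264] [ 0.4904 -0.2121  0.0907] [[ 0.4886 -0.2153  0.08  ]]
[565 350  75  55 501] [599.8164 379.3293] [ 0.634  -0.5138  0.0067] [[ 0.6107 -0.4286  0.08  ]]
[578 367  62  52 766] [610.517  392.8251] [ 0.6327 -0.5141  0.0241] [[ 0.6134 -0.4454  0.08  ]]
[597 396  43  42 788] [621.6675 418.4467] [ 0.6235 -0.5178  0.0492] [[ 0.6126 -0.4746  0.08  ]]
```

View pics/w12.png

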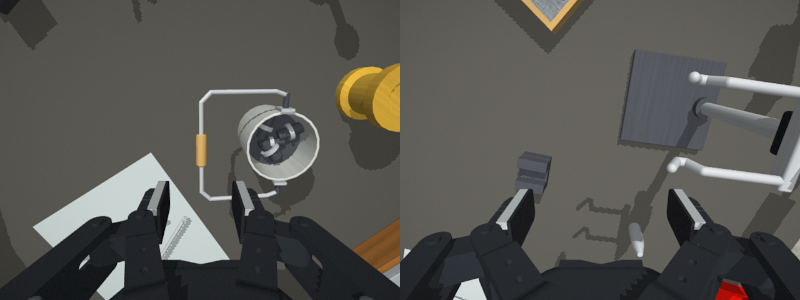

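Emit:
apply_moves --rows '[0.003,0,0.08,0,0,0,0.003,0,0.15,0,0,0,0.003,0,0.184,0,0,0,0.003,0,0.184,0,0,0,0.003,0,0.184,0,0,0]'

```text
t: 2.8
tool_pos: [0.4903, -0.2109, 0.1409]
tool_rot: [2.75, 1.518, 0.001]
contact_force: [0.9, -0.8, 0.3]
opening: 0.0428
grip_force: 0.0
```

Emit:
apply_moves --rows '[0,0,0,0,0,0,0,0,0,0,0,0,0,0,0,0,0,0,0,0,0,0,0,0,0,0,0,0,0,0,0,0,0,0,0,0,0,0,0,0,0,0]' --grip 0 --grip_force 40

```text
t: 3.5
tool_pos: [0.4899, -0.2125, 0.1403]
tool_rot: [2.752, 1.514, 0.001]
contact_force: [2.5, 0.4, -0.1]
opening: 0.0105
grip_force: 39.1
```

Run:
```python
from h import *
o=ctrl.get_obs();print(o['t'],o['tool_pos'],o['opening'],o['grip_force'],o['contact_force'],o['wrist_torque'])
p=o['tool_pos']-[0,0,.054]
# arc: ears axis height .075, r .09; a0 = elevation from level
for a0 in [np.arcsin((p[2]-.075)/.09)]:
    print(np.degrees(a0))
    for a in np.linspace(a0,np.pi/2,16)[1:]:
        print(np.round([(.09*(np.cos(a0)-np.cos(a)))/.6, -.09*(np.sin(a)-np.sin(a0))/.6],3))
```

```text
3.5 [ 0.4899 -0.2125  0.1403] 0.010463240768640605 39.05605852603912 [ 2.4732  0.4293 -0.0958] [ 0.1488 -0.2853  0.1472]
7.229592164631731
[ 0.003 -0.014]
[ 0.006 -0.028]
[ 0.012 -0.042]
[ 0.018 -0.055]
[ 0.026 -0.067]
[ 0.034 -0.078]
[ 0.044 -0.089]
[ 0.055 -0.098]
[ 0.067 -0.107]
[ 0.079 -0.114]
[ 0.092 -0.12 ]
[ 0.106 -0.125]
[ 0.12  -0.128]
[ 0.134 -0.13 ]
[ 0.149 -0.131]
```

Emit:
apply_moves --rows '[0,0.003,-0.014,0,0,0,0,0.006,-0.028,0,0,0,0,0.012,-0.042,0,0,0,0,0.018,-0.055,0,0,0,0,0.026,-0.067,0,0,0,0,0.034,-0.078,0,0,0,0,0.044,-0.089,0,0,0,0,0.055,-0.098,0,0,0,0,0.055,-0.098,0,0,0]'

```text
t: 4.4
tool_pos: [0.5187, -0.2308, 0.2006]
tool_rot: [2.751, 1.514, 0.002]
contact_force: [-3.2, 2.5, 4.9]
opening: 0.0109
grip_force: 39.6
```

Run:
```python
from h import *
o=ctrl.get_obs();print(o['t'],o['tool_pos'],o['opening'],o['grip_force'],o['contact_force'])
im,d=ctrl.get_image('scene');cv2.imwrite('pics/s2.png',cv2.resize(im[150:290,180:360],(720,560),interpolation=2))
```

```text
4.4 [ 0.5187 -0.2308  0.2006] 0.010852748614386173 39.63633120059967 [-3.177   2.4797  4.907 ]
```

View pics/s2.png

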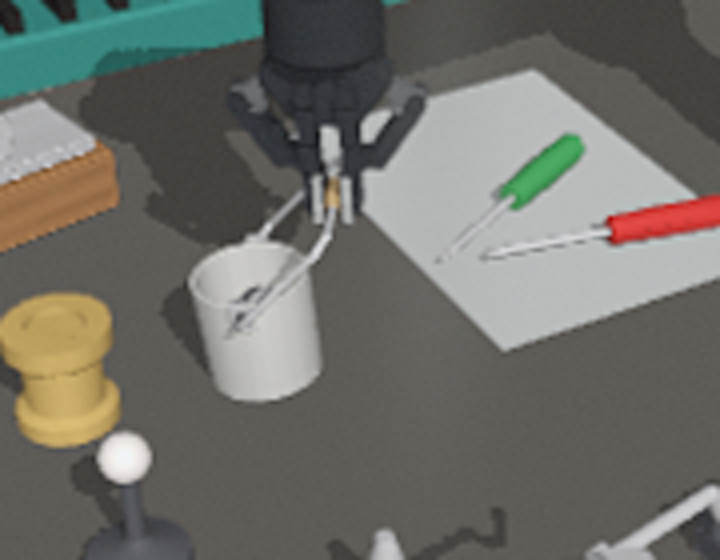

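Emit:
apply_moves --rows '[0,0.0,-0.005,0,0,0,0,0.011,-0.013,0,0,0,0,0.023,-0.02,0,0,0,0,0.036,-0.026,0,0,0,0,0.05,-0.031,0,0,0,0,0.064,-0.034,0,0,0,0,0.078,-0.036,0,0,0,0,0.09,-0.037,0,0,0,0,0.09,-0.037,0,0,0,0,0.09,-0.037,0,0,0,0,0.09,-0.037,0,0,0]'

```text
t: 5.55
tool_pos: [0.5639, -0.2592, 0.2218]
tool_rot: [2.751, 1.514, 0.002]
contact_force: [0.9, 1.2, 6.3]
opening: 0.0101
grip_force: 39.8
```

Run:
```python
from h import *
o=ctrl.get_obs();print(o['t'],o['tool_pos'],o['opening'],o['grip_force'],o['contact_force'],o['wrist_torque'])
im,d=ctrl.get_image('scene');cv2.imwrite('pics/s3.png',cv2.resize(im[130:290,180:360],(720,640),interpolation=2)[40:])
```

```text
5.55 [ 0.5639 -0.2592  0.2218] 0.010095581067803732 39.75116729736328 [0.8579 1.2293 6.2901] [ 0.2752 -0.2129  0.0664]
```

View pics/s3.png

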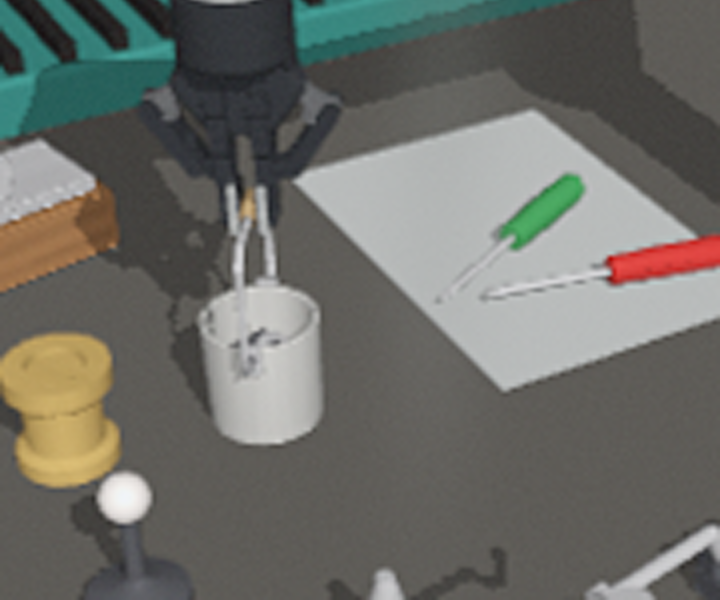

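Emit:
apply_moves --rows '[0,0,-0.003,0,0,0,0,0,-0.006,0,0,0,0,0,-0.01,0,0,0,0,0,-0.02,0,0,0,0,0,-0.04,0,0,0,0,0,-0.065,0,0,0,0,0,-0.09,0,0,0,0,0,-0.115,0,0,0,0,0,-0.14,0,0,0,0,0,-0.165,0,0,0,0,0,-0.19,0,0,0,0,0,-0.21,0,0,0,0,0,-0.218,0,0,0,0,0,-0.22,0,0,0,0,0,-0.22,0,0,0,0,0,-0.22,0,0,0,0,0,-0.22,0,0,0]'

```text
t: 7.3
tool_pos: [0.563, -0.2588, 0.352]
tool_rot: [-2.751, -1.514, 0.001]
contact_force: [0.4, -1.2, -5.3]
opening: 0.0098
grip_force: 39.0
```

Run:
```python
from h import *
o=ctrl.get_obs();print(o['t'],o['tool_pos'],o['opening'],o['grip_force'],o['contact_force'],o['wrist_torque'],o['q'])
im,d=ctrl.get_image('scene');cv2.imwrite('pics/s4.png',cv2.resize(im[110:290,180:360],(600,600),interpolation=2))
# stand: re-analyse first wrist view w1 (tool pose at that time)
ow=dict(tool_pos=np.array([.4711,.1978,.3306]),tool_rot=np.array([1.807,2.57,-.001]))
C=cam('wrist',ow);d=np.load('pics/w1.npy')
g=np.mgrid[0:480:2,0:640:2].reshape(2,-1).T[:,::-1];g=g[d[g[:,1],g[:,0]]>0.05];P=dep(C,d,g)
s=(P[:,2]>.205)&(P[:,2]<.26)&(P[:,0]<.57)&(P[:,0]>.47)&(P[:,1]>.19);a=np.radians(12.6)
Q=P[s];c0=np.array([.52,.257]);X=(Q[:,:2]-c0)@np.array([[np.cos(a),-np.sin(a)],[np.sin(a),np.cos(a)]])
for sg in(1,-1):
    k=np.abs(X[:,1]-sg*.034)<.012
    for x in np.arange(-.03,.045,.004):
        b=k&(abs(X[:,0]-x)<.002)
        if b.sum():print(sg,round(x,3),b.sum(),X[b,1].mean().round(4),np.percentile(Q[b,2],90).round(4))
```

```text
7.3 [ 0.563  -0.2588  0.352 ] 0.009775078385592387 39.03182029724121 [ 0.3784 -1.2498 -5.2602] [-0.0562 -0.0599  0.016 ] [-0.5509  0.0168  1.5699 -0.      1.5565  0.0136]
1 -0.01 29 0.0363 0.2391
1 -0.006 43 0.0362 0.2399
1 -0.002 13 0.0357 0.2381
1 0.002 11 0.0348 0.2306
1 0.006 21 0.0363 0.2217
1 0.01 57 0.036 0.225
1 0.014 79 0.036 0.2329
1 0.018 65 0.036 0.2375
1 0.022 45 0.036 0.2381
1 0.026 42 0.036 0.2379
1 0.03 43 0.0355 0.238
1 0.034 45 0.0362 0.238
1 0.038 39 0.0356 0.2379
1 0.042 45 0.0357 0.2378
-1 -0.01 25 -0.0307 0.239
-1 -0.006 37 -0.03 0.2393
-1 -0.002 21 -0.029 0.2373
-1 0.002 15 -0.0286 0.2273
-1 0.006 20 -0.0303 0.2218
-1 0.01 48 -0.0307 0.226
-1 0.014 60 -0.0307 0.2344
-1 0.018 46 -0.0306 0.2375
-1 0.022 33 -0.0308 0.2377
-1 0.026 31 -0.031 0.2382
-1 0.03 33 -0.0308 0.2377
-1 0.034 32 -0.031 0.2377
-1 0.038 32 -0.0309 0.2379
-1 0.042 30 -0.0312 0.2382
```

View pics/s4.png

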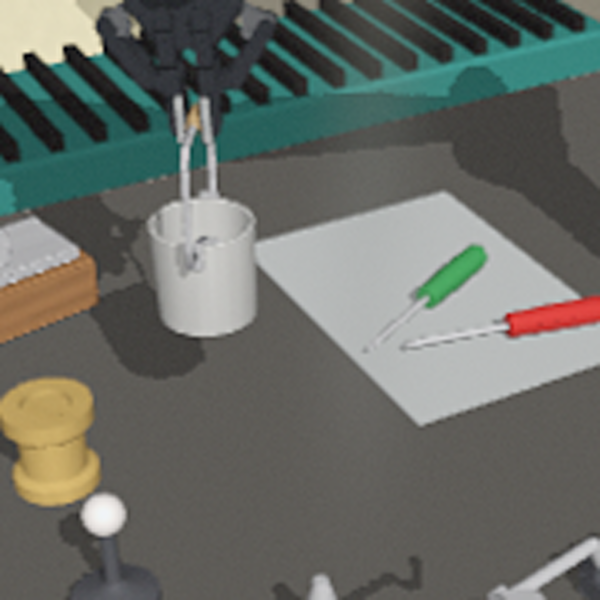

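```bash
cat >> h.py <<'E'
def mj(r,n):
    s=np.arange(1,n+1)/n;s=10*s**3-15*s**4+6*s**5
    print(np.round(np.outer(s,r),3).tolist())
E
python3 -c "
from h import *
r=rel([.426,.238,.345],12.6);print(r);mj(r,19)"
```

```text
[ 0.5774 -0.6359  0.0128 -0.0009 -0.0003 -0.4994]
[[0.001, -0.001, 0.0, -0.0, -0.0, -0.001], [0.006, -0.006, 0.0, -0.0, -0.0, -0.005], [0.018, -0.019, 0.0, -0.0, -0.0, -0.015], [0.038, -0.042, 0.001, -0.0, -0.0, -0.033], [0.068, -0.075, 0.002, -0.0, -0.0, -0.059], [0.107, -0.117, 0.002, -0.0, -0.0, -0.092], [0.153, -0.168, 0.003, -0.0, -0.0, -0.132], [0.205, -0.225, 0.005, -0.0, -0.0, -0.177], [0.26, -0.287, 0.006, -0.0, -0.0, -0.225], [0.317, -0.349, 0.007, -0.0, -0.0, -0.274], [0.373, -0.411, 0.008, -0.001, -0.0, -0.322], [0.425, -0.468, 0.009, -0.001, -0.0, -0.367], [0.471, -0.519, 0.01, -0.001, -0.0, -0.407], [0.509, -0.561, 0.011, -0.001, -0.0, -0.441], [0.539, -0.594, 0.012, -0.001, -0.0, -0.466], [0.56, -0.616, 0.012, -0.001, -0.0, -0.484], [0.572, -0.63, 0.013, -0.001, -0.0, -0.494], [0.577, -0.635, 0.013, -0.001, -0.0, -0.499], [0.577, -0.636, 0.013, -0.001, -0.0, -0.499]]
```

Emit:
apply_moves --rows '[0.001,-0.001,0,0,0,-0.001,0.006,-0.006,0,0,0,-0.005,0.018,-0.019,0,0,0,-0.015,0.038,-0.042,0.001,0,0,-0.033,0.068,-0.075,0.002,0,0,-0.059,0.107,-0.117,0.002,0,0,-0.092,0.153,-0.168,0.003,0,0,-0.132,0.205,-0.225,0.005,0,0,-0.177,0.26,-0.287,0.006,0,0,-0.225,0.315,-0.347,0.007,0,0,-0.273,0.37,-0.407,0.008,0,0,-0.32,0.422,-0.464,0.009,0,0,-0.365,0.469,-0.516,0.01,0,0,-0.406,0.509,-0.561,0.011,0,0,-0.441,0.539,-0.594,0.012,0,0,-0.466,0.56,-0.616,0.012,0,0,-0.484,0.572,-0.63,0.013,0,0,-0.494,0.577,-0.635,0.013,0,0,-0.499,0.577,-0.636,0.013,0,0,-0.499,0.577,-0.636,0.013,0,0,-0.499]'

```text
t: 9.35
tool_pos: [0.4261, 0.2372, 0.3453]
tool_rot: [1.966, 2.45, -0.0]
contact_force: [0.7, -0.3, -4.4]
opening: 0.0102
grip_force: 39.0
```

Run:
```python
from h import *
o=ctrl.get_obs();print(o['t'],o['tool_pos'],o['opening'],o['contact_force'],o['wrist_torque'])
im,d=ctrl.get_image('wrist');cv2.imwrite('pics/w5.png',im)
im2,d2=ctrl.get_image('top');cv2.imwrite('pics/t5.png',im2)
k=np.hstack([cv2.resize(im,(480,360)),cv2.resize(im2[160:280,140:247],(320,360),interpolation=2)]);cv2.imwrite('pics/c5.png',k)
C=cam('wrist',o);g=np.mgrid[0:480:2,0:640:2].reshape(2,-1).T[:,::-1];g=g[d[g[:,1],g[:,0]]>0.05];P=dep(C,d,g)
s=(P[:,2]>.205)&(P[:,2]<.26)&(P[:,0]<.60)&(P[:,0]>.48)&(P[:,1]>.19)&(P[:,1]<.32);a=np.radians(12.6)
Q=P[s];c0=np.array([.524,.26]);X=(Q[:,:2]-c0)@np.array([[np.cos(a),-np.sin(a)],[np.sin(a),np.cos(a)]])
for sg in(1,-1):
    k=np.abs(X[:,1]-sg*.034)<.012
    for x in np.arange(-.022,.05,.004):
        b=k&(abs(X[:,0]-x)<.002)
        if b.sum():print(sg,round(x,3),b.sum(),X[b,1].mean().round(4),np.percentile(Q[b,2],90).round(4))
```

```text
9.35 [0.4261 0.2372 0.3453] 0.0101835639080658 [ 0.7172 -0.3393 -4.4164] [ 0.0184 -0.0583 -0.0162]
1 -0.014 28 0.0346 0.2389
1 -0.01 31 0.0352 0.2394
1 -0.006 11 0.037 0.2348
1 -0.002 10 0.0369 0.2274
1 0.002 19 0.0354 0.2215
1 0.006 49 0.0345 0.2265
1 0.01 60 0.0346 0.2334
1 0.014 45 0.0346 0.2377
1 0.018 32 0.0345 0.2376
1 0.022 34 0.0348 0.2377
1 0.026 32 0.0343 0.238
1 0.03 31 0.0347 0.238
1 0.034 32 0.0344 0.2379
1 0.038 28 0.0349 0.2381
1 0.042 38 0.0346 0.2381
1 0.046 32 0.0344 0.238
-1 -0.014 28 -0.0326 0.2392
-1 -0.01 35 -0.0313 0.2395
-1 -0.006 22 -0.0309 0.2334
-1 -0.002 15 -0.0307 0.2266
-1 0.002 23 -0.032 0.2221
-1 0.006 43 -0.0325 0.2276
-1 0.01 54 -0.0326 0.235
-1 0.014 38 -0.0322 0.2375
-1 0.018 28 -0.0329 0.2378
-1 0.022 28 -0.0327 0.2375
-1 0.026 28 -0.0327 0.2376
-1 0.03 29 -0.0329 0.2376
-1 0.034 28 -0.0327 0.2379
-1 0.038 29 -0.0328 0.2378
-1 0.042 29 -0.0327 0.2377
-1 0.046 25 -0.0333 0.2379
```

View pics/c5.png

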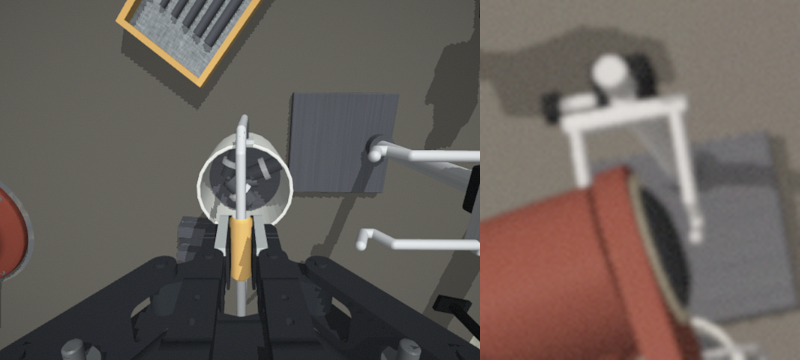

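```bash
python3 -c "
from h import *
r=rel([.525,.261,.315],12.6);print(r);mj(r,14)"
```

```text
[ 0.0034  0.1692  0.0506  0.0002  0.0001 -0.0013]
[[0.0, 0.001, 0.0, 0.0, 0.0, -0.0], [0.0, 0.004, 0.001, 0.0, 0.0, -0.0], [0.0, 0.012, 0.004, 0.0, 0.0, -0.0], [0.0, 0.024, 0.007, 0.0, 0.0, -0.0], [0.001, 0.042, 0.012, 0.0, 0.0, -0.0], [0.001, 0.062, 0.019, 0.0, 0.0, -0.0], [0.002, 0.085, 0.025, 0.0, 0.0, -0.001], [0.002, 0.107, 0.032, 0.0, 0.0, -0.001], [0.003, 0.128, 0.038, 0.0, 0.0, -0.001], [0.003, 0.145, 0.043, 0.0, 0.0, -0.001], [0.003, 0.157, 0.047, 0.0, 0.0, -0.001], [0.003, 0.165, 0.049, 0.0, 0.0, -0.001], [0.003, 0.169, 0.05, 0.0, 0.0, -0.001], [0.003, 0.169, 0.051, 0.0, 0.0, -0.001]]
```

Emit:
apply_moves --rows '[0,0.001,0,0,0,0,0,0.004,0.001,0,0,0,0,0.012,0.004,0,0,0,0,0.024,0.007,0,0,0,0.001,0.042,0.012,0,0,0,0.001,0.062,0.019,0,0,0,0.002,0.085,0.025,0,0,0,0.002,0.107,0.032,0,0,0,0.003,0.128,0.038,0,0,0,0.003,0.145,0.043,0,0,0,0.003,0.157,0.047,0,0,0,0.003,0.165,0.049,0,0,0,0.003,0.169,0.05,0,0,0,0.003,0.169,0.05,0,0,0,0.003,0.169,0.05,0,0,0,0.003,0.169,0.05,0,0,0,0.003,0.169,0.05,0,0,0]'

```text
t: 11.15
tool_pos: [0.5244, 0.2616, 0.3156]
tool_rot: [1.965, 2.451, 0.001]
contact_force: [0.2, 1.1, -5.8]
opening: 0.0106
grip_force: 39.0
```

Run:
```python
from h import *
o=ctrl.get_obs();print(o['t'],o['tool_pos'],o['opening'],o['contact_force'],o['wrist_torque'])
im,d=ctrl.get_image('wrist');cv2.imwrite('pics/w6.png',im)
im2,d2=ctrl.get_image('scene')
k=np.hstack([cv2.resize(im,(400,300)),cv2.resize(im2[200:380,260:500],(400,300),interpolation=2)]);cv2.imwrite('pics/c6.png',k)
C=cam('wrist',o);print(px(C,[[.525,.261,.223]]),rel([.525,.261,.29],12.6))
```

```text
11.15 [0.5244 0.2616 0.3156] 0.010582352838115833 [ 0.246   1.1481 -5.8192] [-0.028   0.0412  0.0072]
[[321.0369 287.0624]] [-0.0011  0.0007  0.0425  0.0001 -0.     -0.0004]
```

View pics/c6.png

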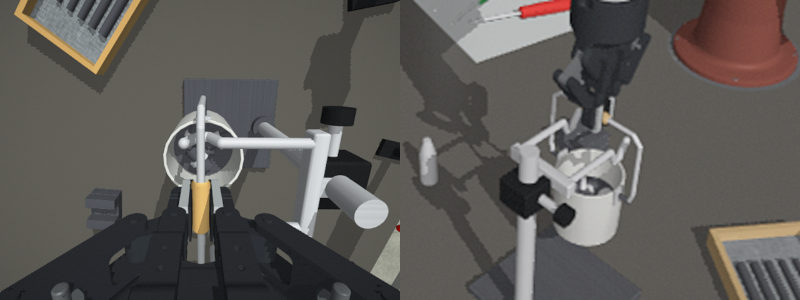

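Emit:
apply_moves --rows '[0,0,0.004,0,0,0,0,0,0.01,0,0,0,0,0,0.018,0,0,0,0,0,0.026,0,0,0,0,0,0.034,0,0,0,0,0,0.04,0,0,0,0,0,0.044,0,0,0,0,0,0.046,0,0,0,0,0,0.046,0,0,0,0,0,0.046,0,0,0,0,0,0.046,0,0,0]'

```text
t: 12.35
tool_pos: [0.5247, 0.2616, 0.288]
tool_rot: [1.965, 2.451, 0.001]
contact_force: [-0.7, 0.3, -4.7]
opening: 0.0103
grip_force: 39.0
```

Emit:
apply_moves --rows '[0,0,0.001,0,0,0,0,0,0.003,0,0,0,0,0,0.004,0,0,0,0,0,0.005,0,0,0,0,0,0.005,0,0,0,0,0,0.005,0,0,0]'

```text
t: 12.95
tool_pos: [0.5245, 0.2615, 0.2846]
tool_rot: [-1.965, -2.451, 0.0]
contact_force: [0.4, 0.1, -5.9]
opening: 0.011
grip_force: 39.0
```

Emit:
apply_moves --rows '[0,0,0.001,0,0,0,0,0,0.002,0,0,0,0,0,0.003,0,0,0,0,0,0.004,0,0,0,0,0,0.004,0,0,0,0,0,0.004,0,0,0]'

```text
t: 13.55
tool_pos: [0.5248, 0.2616, 0.2826]
tool_rot: [1.965, 2.451, 0.001]
contact_force: [0.3, 0.2, -4.4]
opening: 0.0105
grip_force: 39.1
```

Emit:
apply_moves --rows '[0,0,0.001,0,0,0,0,0,0.002,0,0,0,0,0,0.003,0,0,0,0,0,0.003,0,0,0,0,0,0.003,0,0,0]'

```text
t: 14.05
tool_pos: [0.5248, 0.2616, 0.2809]
tool_rot: [1.965, 2.451, 0.001]
contact_force: [1.6, 0.1, -3.2]
opening: 0.0105
grip_force: 39.3
```

Emit:
apply_moves --rows '[0,0,0.001,0,0,0,0,0,0.002,0,0,0,0,0,0.003,0,0,0,0,0,0.003,0,0,0,0,0,0.003,0,0,0]'

```text
t: 14.55
tool_pos: [0.5249, 0.2616, 0.2791]
tool_rot: [1.965, 2.451, 0.002]
contact_force: [3.1, 0.9, -0.0]
opening: 0.0104
grip_force: 39.5
```

Emit:
apply_moves --rows '[0,0.002,0,0,0,0,0,0.003,0,0,0,0,0,0.003,0,0,0,0,0,0.003,0,0,0,0]'

```text
t: 14.95
tool_pos: [0.5261, 0.2619, 0.2783]
tool_rot: [-1.965, -2.451, 0.001]
contact_force: [1.1, 1.5, -2.3]
opening: 0.0103
grip_force: 39.3
```

Run:
```python
from h import *
o=ctrl.get_obs();print(o['t'],o['tool_pos'],o['contact_force'],o['wrist_torque'])
im,d=ctrl.get_image('wrist')
im2,d2=ctrl.get_image('scene')
k=np.hstack([cv2.resize(im[150:450,220:520],(400,400)),cv2.resize(im2[220:360,290:430],(400,400),interpolation=2)]);cv2.imwrite('pics/c7.png',k)
```

```text
14.95 [0.5261 0.2619 0.2783] [ 1.088   1.469  -2.3155] [ 0.1625 -0.2551 -0.0612]
```

View pics/c7.png

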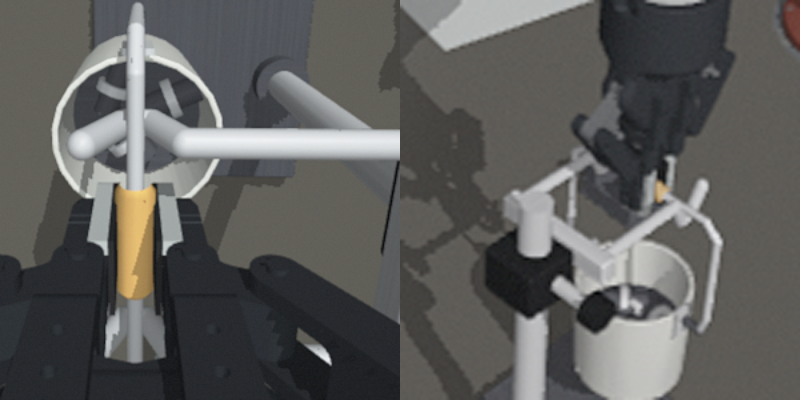

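Emit:
apply_moves --rows '[0,0.002,0,0,0,0,0,0.004,0,0,0,0,0,0.004,0.001,0,0,0,0,0.004,0.002,0,0,0,0,0.004,0.002,0,0,0,0,0.004,0.002,0,0,0]'

```text
t: 15.65
tool_pos: [0.5272, 0.2622, 0.2767]
tool_rot: [-1.963, -2.449, 0.008]
contact_force: [-7.0, -1.6, -0.5]
opening: 0.0104
grip_force: 39.6
```

Emit:
apply_moves --rows '[0,0,0.001,0,0,0,0,0,0.001,0,0,0,0,0,0.002,0,0,0,0,0,0.002,0,0,0,0,0,0.002,0,0,0]'

```text
t: 16.15
tool_pos: [0.5272, 0.2622, 0.2758]
tool_rot: [-1.963, -2.449, 0.007]
contact_force: [-7.3, -1.3, 0.2]
opening: 0.0106
grip_force: 39.7
```

Emit:
apply_moves --rows '[0,-0.001,0,0,0,0,0,-0.002,0,0,0,0,0,-0.002,0,0,0,0,0,-0.002,0,0,0,0,0,-0.002,0,0,0,0]'

```text
t: 16.65
tool_pos: [0.5269, 0.2621, 0.2761]
tool_rot: [-1.964, -2.45, 0.003]
contact_force: [-5.7, 0.0, 0.6]
opening: 0.0109
grip_force: 39.7
```

Emit:
apply_moves --rows '[0,-0.001,0,0,0,0,0,-0.002,0,0,0,0,0,-0.003,0,0,0,0,0,-0.003,0,0,0,0,0,-0.003,0,0,0,0]'

```text
t: 17.15
tool_pos: [0.5263, 0.2619, 0.2768]
tool_rot: [1.964, 2.45, 0.003]
contact_force: [0.6, 0.5, -1.4]
opening: 0.0101
grip_force: 39.6
```

Emit:
apply_moves --rows '[0,0,0.001,0,0,0,0,0,0.002,0,0,0,0,0,0.002,0,0,0,0,0,0.002,0,0,0,0,0,0.002,0,0,0]'

```text
t: 17.65
tool_pos: [0.5262, 0.2619, 0.2756]
tool_rot: [1.965, 2.45, 0.002]
contact_force: [3.7, 2.0, 0.9]
opening: 0.0104
grip_force: 39.8
```

Run:
```python
from h import *
o=ctrl.get_obs();print(o['t'],o['tool_pos'],o['contact_force'],o['wrist_torque'])
```

```text
17.65 [0.5262 0.2619 0.2756] [3.6826 1.9875 0.8603] [ 0.1478 -0.5102 -0.0519]
```

Emit:
apply_moves --rows '[0,0,0,0,0,0,0,0,0,0,0,0,0,0,0,0,0,0,0,0,0,0,0,0,0,0,0,0,0,0,0,0,0,0,0,0,0,0,0,0,0,0]' --grip 0.45

```text
t: 18.35
tool_pos: [0.5257, 0.2618, 0.2751]
tool_rot: [-1.965, -2.451, 0.0]
contact_force: [-0.8, 1.0, 0.1]
opening: 0.0382
grip_force: 0.0
```

Emit:
apply_moves --rows '[0,0,-0.01,0,0,0,0,0,-0.03,0,0,0,0,0,-0.06,0,0,0,0,0,-0.1,0,0,0,0,0,-0.15,0,0,0,0,0,-0.19,0,0,0,0,0,-0.2,0,0,0,0,0,-0.2,0,0,0,0,0,-0.2,0,0,0,0,0,-0.2,0,0,0,0,0,-0.2,0,0,0,0,0,-0.2,0,0,0]'

```text
t: 19.55
tool_pos: [0.5256, 0.2617, 0.394]
tool_rot: [-1.964, -2.45, 0.002]
contact_force: [-0.2, -0.9, 0.6]
opening: 0.0383
grip_force: 0.0
```

Run:
```python
from h import *
o=ctrl.get_obs();print(o['t'],o['tool_pos'],o['contact_force'],o['opening'])
im,d=ctrl.get_image('wrist')
im2,d2=ctrl.get_image('scene')
k=np.hstack([cv2.resize(im[100:400,170:470],(400,400)),cv2.resize(im2[220:360,290:430],(400,400),interpolation=2)]);cv2.imwrite('pics/c8.png',k)
```

```text
19.55 [0.5256 0.2617 0.394 ] [-0.1748 -0.8707  0.5783] 0.03834074007931185
```

View pics/c8.png

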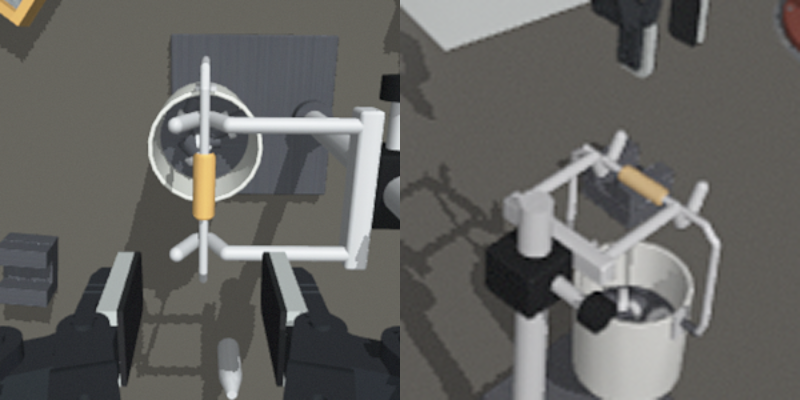

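The bail lies in both troughs with the sleeve midway between the hooks. The pail hangs upright and the gripper is clear of it.

```bash
python3 -c "
from station import ctrl
print(ctrl.finish_job())"
```

```text
the job is handed in; nothing more can be done
None
```

The pail hangs released by its bail in both hook troughs and the job is handed in after about 20 s of robot time; no verdict came back, and I did not re-measure the bystanders' positions.

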